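# Start the indicator reader under its push-latch cover

## Task

Start the small white indicator reader: press the front of its latched blue cover so that it pops open by itself, push the green button underneath fully in and let it come back, then push the cover down again until it latches and stays shut without you. Only press with the fingers: do not reach under, lift or pinch the cover, leave the red button alone, and do not shift the things standing around.

Things in the scene. Friction and masses are not known exactly. Their poses are not given: they have to be found in the camera images.
- reader: indicator reader: white box fixed on the table, 166 (x) x 136 (y) x 62 mm, open above and closed by a blue cover; black display on its front (-x) face. Origin under its centre at table height; its x runs from its front towards the cover's hinge at the back, y to its left, z up. Inside are a deck 16 mm above the table, two buttons near the front, and a low vial rack (up to 43 mm above the table) near the back
- cover (a joint): angle of the blue cover in rad: 0 = shut and latched (its top 3 mm above the box's rim), about 1.42 = popped fully open, standing up; about -0.055 = pressed in against its stop (6.5 mm down at the press pad). Push-push latch: latched, it springs open slowly (about 2 s) once it is pressed in to the stop and released; open, it stays shut only if it is pushed down past 0 to the stop and then released. At the pad 3 to 5 N push it slowly to the stop; fast pushes meet up to 15 N
- cover_press (a point): middle of the white press pad on the cover's top face, 118 mm from the hinge line and 9.6 mm off the plane through the hinge; moves with the cover. The cover is 138 mm long from the hinge to its front edge, 112 mm wide and 6 mm thick. The point's axes are the cover's: x away from the front edge, y along the hinge, z out of its top face. A grey liner (cover_liner, 108 x 92 x 3 mm) covers the underside, set in from the edges; fingers must not touch it
- cover_hinge (a point): on the cover's hinge axis, in the middle of its width, 56 mm above the table and 66 mm behind the reader's centre; the hinge axis is the reader's y. From the hinge the shut cover runs to the reader's -x; it opens upward and back; open it stands nearly upright, and is closed by pushing its outer (back) face forward and down
- start_button (a joint): travel of the green start button in m: 0 = out, 0.005 = fully in; it springs back; fully in takes about 4 N
- start_button_top (a point): centre of the green button's top face, 26 mm across, about 38 mm above the table, pushed straight down; reachable only when the cover is open. It lies 29 mm in front of the reader's centre and 28 mm left or right of its middle line: green and red change places
- stop_button (a joint): travel of the red stop button in m, as the green one
- stop_button_top (a point): centre of the red button's top face, 26 mm across, beside the green one
- dish: white kidney-shaped dish, 56 x 148 x 33 mm, loose bystander; origin under its centre
- green_cup: green plastic cup, 49 mm across, 43 mm tall, loose bystander; origin under its centre
- white_cup: white plastic cup, 49 mm across, 43 mm tall, loose bystander; origin under its centre
- marker: white marker with a blue cap, 11 x 135 x 12 mm, lying, loose bystander; origin under its centre
- yellow_cap: small yellow tip cap, 11 x 28 x 11 mm, lying, loose bystander; origin under its centre
- loose_clamp: small steel clamp with scissor handles, 63 x 147 x 8 mm, lying flat, loose bystander; origin under its centre

How it is judged (in metres and radians):
On the way, in this order (a step that is already met when the one before it is completed fails the run):
1. the cover has popped open (value of joint cover above 1 rad), for 0.2 s.
2. the green button is pushed fully in while the cover is open (value of joint start_button above 0.0038 m and value of joint cover above 0.8 rad), for 0.04 s.
3. the green button is out again and the cover is latched shut, with the robot off it (value of joint cover between -0.02 and 0.03 rad and value of joint start_button below 0.0015 m and contact force between each of the fingers, the arm and cover below 0.2 N), for 0.5 s.
At the end, for the whole second after the job is handed in: The cover is shut and latched by itself (angle between -0.02 and 0.03 rad) after having been popped open and the green button pushed fully in; both buttons are out (within 1.5 mm); every loose thing lies within 20 mm of where it was (value of joint cover between -0.02 and 0.03 rad and value of joint each of start_button, stop_button below 0.0015 m and distance of each of dish, green_cup, white_cup, marker, yellow_cap, loose_clamp from where it was at the start of the episode below 0.02 m); the robot touches nothing.
It fails at once if the red stop button is pressed (2 mm or more) (value of joint stop_button above 0.002 m).
It fails at once if fingers reach under the cover (lifting, prying or pinching it) (contact force between the fingers and cover_liner above 0.5 N).
It fails at once if a bystander is shifted, lifted or carried by more than 20 mm (distance of any of dish, green_cup, white_cup, marker, yellow_cap, loose_clamp from where it was at the start of the episode above 0.02 m).
It also fails if it takes over 64 s, if anything falls off the work surface, if the arm or the gripper's body presses on something with over 40 N, if the wrist force passes 120 N, or if a joint passes its speed limit or range.

## Robot

A 6-joint arm with a two-finger parallel gripper is mounted at the origin on a cart in front of the work surface, level with it; the furniture and walls round the work are solid. World frame = base frame: x ahead of the robot, y to its left, z up, the work surface at z = 0. Lengths are in m, angles in degrees, forces in N, time in s.
With the tool pointing down it reaches from about 0.4 to 0.925 m from the base axis. Payload 3.4 kg.
Tool frame: the origin (TCP) lies midway between the tips of the shut fingers; the grasp point (between the pads) lies 19 mm behind it; x points along the fingers, y is the direction in which the jaws open and shut, and the axes are right-handed (so a half turn about x gives the same grasp; the last joint's range is limited). The gripper opens to 85 mm and grips with 20 to 120 N. Pads are 22 mm wide; open, the fingers measure 114 mm over their backs; the gripper's body (76 mm by 85 mm) begins 54 mm behind the grasp point. The pads swing forward as they close: fully open they stand 13 mm farther back than shut.
Start: joints at [-70.789, 17.578, 86.31, -0, 76.112, -4.211], TCP at [0.229, -0.528, 0.231] pointing down, gripper open.
Joint ranges: [-179.03, 179.03], [-60, 130.46], [8.19, 133.38], [-81.62, 261.62], [5.75, 156.47], [-153.77, 153.77]. Speed limits (degrees/s): [147.25, 147.25, 180, 180, 180, 180].

## Interface

Orientations are given as a 3x3 rotation matrix whose columns are the frame's x, y, z axes.
In Python, from workcell import bot gives the robot as it stands.
- The arm moves only by the tool play_rows, never from a script. Its argument "rows" is a list of rows, each a list of 2 entries, a list of its own where there are three numbers: the shift along the world's x, y, z in m, then the turn about the world's z in degrees. In form: [[[dx, dy, dz], yaw], ...]. A call has 1 to 12 rows; each row shifts and turns the commanded pose from where the row before left it; what a row does not reach is not made up. A row lasts 1/12 s, in which the tool goes at most 41.7 mm and 7.16 degrees, less where a joint would pass 70% of its speed; a pose out of reach is approached as far as the arm can. A call is refused whole if a number of a shift passes 0.0417 or a number of a turn 7.16, either way. A call with a gripper value outside its range is refused whole. "gripper" is the opening, from -1 (shut) to 1 (fully open), set as the call begins (left out, the last holds). The fingers move at their own pace and stop on an object; "force" is the grip in N (left out, the last holds). Time passes only in rows, so rows that do not move let the fingers close. It gives the time, the measured TCP pose, the force and the opening at its end, in the units of the state.
- bot.read_state(): the state, without advancing time (a new reading comes with each control period).
- bot.camera(name): name is "scene" or "side" or "wrist"; returns a dict with "color" (400x640x3 uint8, red, green, blue), "mtx" (3x3 intrinsics, pixels), "T" (4x4, takes a point from camera to world coordinates). Camera axes: x right, y down, z forward; pixel columns grow to the right and rows downward; lengths in m; the calibration is good to about 2 mm. A picture is of the moment at which its call begins. There is no depth.
- bot.finish_job(): hands the job in, once; it reports no verdict.
The state is a dict: "time": time; "joint_positions": joint angles; "qvel": joint speeds; "tau": joint torques, N m; "tool_pos": TCP position; "ee_rot": TCP orientation; "contact_force": force on the tool from outside, world axes, zero at the start; "moment": the same for the moment, N m; "width": finger opening in m.
Only numpy, scipy, OpenCV 4.12 (cv2) and the standard library are available. Lean on these libraries where they do the work, as an engineer would, in place of code of your own. Each camera call takes 0.05 s, during which the arm holds its last target. There are 200 camera calls.

## Working session

There is one attempt and no reset: what is moved stays moved. The work goes in short steps, Python scripts to look and compute and a tool call to move; the robot and the scene stay as the last step left them, time stands still between calls to the robot, and variables do not carry over. Pictures are saved under pics/ and viewed, about 8 in all and at most 12, crops included, and the job is handed in when it is done.

Besides the shell and the picture viewer there is one more tool, called after "Call:" as name(argument=value, ...) on one line, values as JSON. play_rows: Moves the arm, as the interface text tells. Its arguments: {"type":"object","properties":{"rows":{"type":"array"},"gripper":{"type":"number"},"force":{"type":"number"}},"required":["rows"]}

```bash
mkdir -p pics; cat > h.py <<'E'
import numpy as np, cv2
from workcell import bot
def ray(c,u,v):
    d=np.linalg.inv(c["mtx"])@[u,v,1.]; return c["T"][:3,3], c["T"][:3,:3]@d
def on(c,u,v,z):
    o,d=ray(c,u,v); return o+d*(z-o[2])/d[2]
def proj(c,p):
    q=np.linalg.inv(c["T"])@np.r_[p,1]; w=c["mtx"]@q[:3]; return w[:2]/w[2]
def save(c,n): cv2.imwrite("pics/"+n,c["color"][:,:,::-1])
E
python3 - <<'E'
from h import *
import pickle
a=bot.camera("scene");b=bot.camera("side")
pickle.dump((a,b),open("c0.pkl","wb"))
cv2.imwrite("pics/a.png",a["color"][:,:,::-1]);cv2.imwrite("pics/b.png",b["color"][:,:,::-1])
for c in(a,b):print(c["T"].round(3).tolist())
for c in(a,b):
    h=cv2.cvtColor(c["color"],cv2.COLOR_RGB2HSV)
    m=cv2.inRange(h,(95,90,50),(125,255,255))
    for k in cv2.findContours(m,cv2.RETR_EXTERNAL,cv2.CHAIN_APPROX_NONE)[0]:
        if cv2.contourArea(k)>150:
            print(cv2.contourArea(k),cv2.approxPolyDP(k,4,True)[:,0].tolist())
print(bot.read_state())
E
```

```text
[[-0.859, -0.373, 0.351, 0.293], [-0.512, 0.617, -0.598, 0.666], [0.006, -0.693, -0.721, 0.668], [0.0, 0.0, 0.0, 1.0]]
[[-0.979, -0.128, 0.157, 0.448], [-0.202, 0.528, -0.825, 0.86], [0.023, -0.84, -0.543, 0.519], [0.0, 0.0, 0.0, 1.0]]
2274.5 [[315, 151], [308, 184], [376, 190], [378, 155]]
283.0 [[254, 0], [0, 143]]
1117.0 [[361, 191], [355, 181], [356, 187], [343, 186], [338, 175], [353, 177], [349, 170], [295, 176], [301, 198]]
1782.0 [[302, 21], [302, 72], [331, 80], [352, 75], [331, 79], [334, 63], [354, 59], [333, 63], [332, 47], [355, 42], [333, 45], [334, 27], [357, 24]]
{'time': 0.1, 'joint_positions': array([-7.07887370e+01,  1.76182251e+01,  8.63773369e+01,  1.83860882e-04,
        7.61147964e+01, -4.20999451e+00]), 'qvel': array([-0.03444159, -0.12771089, -0.24999377,  0.0206902 , -0.02376434,
        0.03647824]), 'tau': array([-6.19297025e-04, -4.58531320e+01, -2.52608192e+01, -1.60802911e-04,
        5.58000800e-03, -1.18590569e-05]), 'tool_pos': array([ 0.22832775, -0.52700262,  0.23046455]), 'ee_rot': array([[-6.30851355e-04,  3.97487047e-01, -9.17607568e-01],
       [ 1.81987957e-03, -9.17605775e-01, -3.97487521e-01],
       [-9.99998145e-01, -1.92069081e-03, -1.44505709e-04]]), 'contact_force': array([0.24729751, 0.135459  , 0.50548842]), 'moment': array([-0.0344025 , -0.01776562, -0.00359672]), 'width': 0.0856359611622376}
```

View pics/a.png

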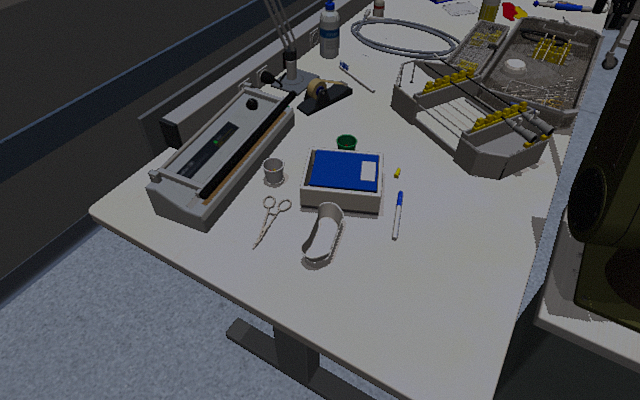

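View pics/b.png

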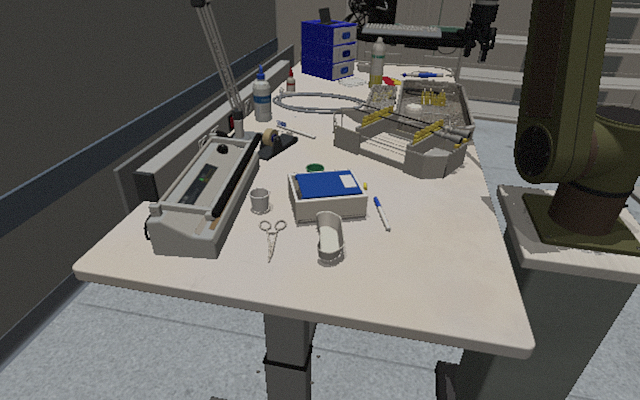

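The scene view shows the reader at about (343,178): blue cover, white pad at its right (369,171), so its front faces the robot. Cups stand at (346,142) and (274,172), the dish at (323,235), the marker at (398,213), and the cap at (397,172).

```bash
python3 - <<'E'
from h import *
import pickle
a,b=pickle.load(open("c0.pkl","rb"))
for c in (a,b):
    h=cv2.cvtColor(c["color"],cv2.COLOR_RGB2HSV)
    m=cv2.inRange(h,(100,110,40),(130,255,255)); m[:140]=0;m[230:]=0;m[:,:270]=0;m[:,392 if c is a else 365:]=0
    m=cv2.morphologyEx(m,cv2.MORPH_CLOSE,np.ones((3,3)))
    k=max(cv2.findContours(m,cv2.RETR_EXTERNAL,cv2.CHAIN_APPROX_NONE)[0],key=cv2.contourArea)
    hull=cv2.convexHull(k)[:,0]
    P=np.array([on(c,u,v,.065)[:2] for u,v in hull])
    r=cv2.minAreaRect((P*1000).astype(np.float32)); print(r, (cv2.boxPoints(r)).round(0).tolist())
    x0,y0=(280,130) if c is a else (270,150)
    # pad
    g=c["color"].min(axis=2).copy(); mm=np.zeros_like(g); cv2.fillConvexPoly(mm,hull,1)
    w=((mm>0)&(g>90)).astype(np.uint8); 
    n,l,s,ce=cv2.connectedComponentsWithStats(w); i=1+np.argmax(s[1:,4]); print("pad",s[i],ce[i],on(c,*ce[i],.066)); q=on(c,*ce[i],.066)
    cv2.imwrite(f"pics/z{'a' if c is a else 'b'}.png",cv2.resize(c["color"][y0:y0+120,x0-40:x0+120][:,:,::-1],None,fx=5,fy=5,interpolation=2))
for n,u,v,z in[("gcup",346,138,.043),("wcup",274,163,.043),("dish",323,235,.033),("marker",398,213,.01),("cap",397,172,.01),("clamp",268,218,.01),("boxback",295,110,.1),("tape",320,100,.0)]:
    print(n,on(a,u,v,z).round(3))
E
```

```text
((585.810546875, 67.41094207763672), (139.56607055664062, 113.910888671875), 23.131479263305664) [[499.0, 92.0], [544.0, -12.0], [672.0, 42.0], [628.0, 147.0]]
pad [361 161  15  20 267] [368.03370787 170.50187266] [0.54001678 0.04655316 0.066     ]
((586.8024291992188, 67.12444305419922), (140.2008056640625, 114.81153106689453), 23.118850708007812) [[500.0, 92.0], [545.0, -13.0], [674.0, 42.0], [629.0, 147.0]]
pad [339 173  19  15 176] [347.92045455 180.625     ] [0.54011307 0.04338589 0.066     ]
gcup [ 0.645 -0.053  0.043]
wcup [0.74  0.109 0.043]
dish [0.546 0.222 0.033]
marker [0.451 0.075 0.01 ]
cap [ 0.504 -0.041  0.01 ]
clamp [0.675 0.226 0.01 ]
boxback [ 0.764 -0.018  0.1  ]
tape [ 0.813 -0.215  0.   ]
```

View pics/za.png

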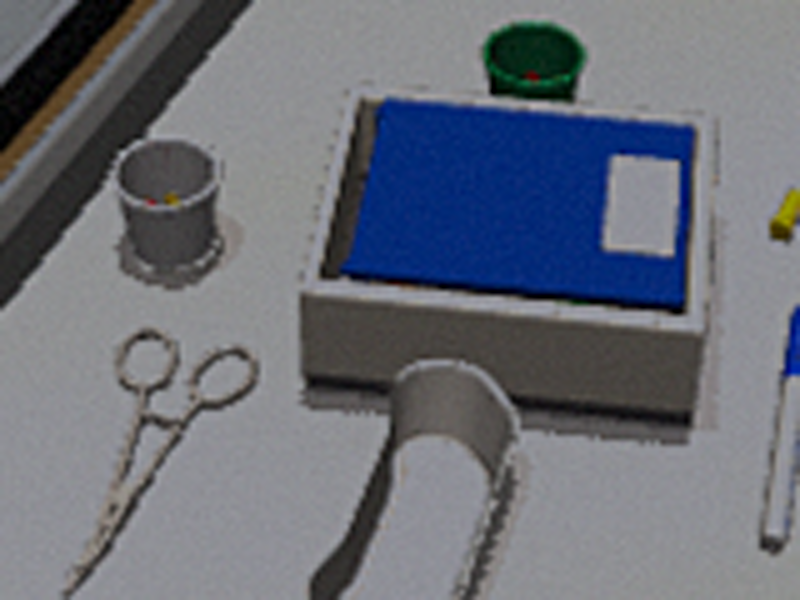

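Call:
play_rows(rows=[[[0.008, 0.015, 0], 0], [[0.017, 0.032, 0], 0], [[0.017, 0.032, 0], 0], [[0.017, 0.032, 0], 0], [[0.017, 0.032, 0], 0], [[0.017, 0.032, 0], 0], [[0.017, 0.032, 0], 0], [[0.017, 0.032, 0], 0], [[0.017, 0.032, 0], 0], [[0.017, 0.032, 0], 0], [[0.017, 0.032, 0], 0], [[0.017, 0.032, 0], 0]], gripper=-1, force=40)

```text
time: 1.1
tool_pos: [0.4234, -0.158, 0.2312]
ee_rot: [[-0.0, 0.398, -0.918], [0.0, -0.918, -0.398], [-1.0, -0.001, 0.0]]
contact_force: [0.6, -0.2, 0.2]
width: -0.0004
```

Call:
play_rows(rows=[[[0.017, 0.032, 0], 0], [[0.017, 0.032, 0], 0], [[0.017, 0.032, -0.01], 0], [[0.017, 0.032, -0.02], 0], [[0.017, 0.032, -0.02], 0], [[0.017, 0.032, -0.02], 0], [[0.008, 0.015, -0.02], 0], [[0.004, 0.006, -0.02], 0], [[0, 0, -0.01], 0], [[0, 0, 0], 0], [[0, 0, 0], 0]])

```text
time: 2.02
tool_pos: [0.5363, 0.0522, 0.111]
ee_rot: [[-0.002, 0.397, -0.918], [-0.0, -0.918, -0.397], [-1.0, -0.001, 0.002]]
contact_force: [-0.6, 0.2, 0.5]
width: 0.0002
```

Call:
play_rows(rows=[[[0.005, -0.005, -0.01], 0], [[0, 0, -0.015], 0], [[0, 0, -0.01], 0], [[0, 0, -0.005], 0], [[0, 0, -0.002], 0], [[0, 0, -0.002], 0], [[0, 0, -0.001], 0], [[0, 0, -0.001], 0], [[0, 0, -0.001], 0]])

```text
time: 2.77
tool_pos: [0.5429, 0.0474, 0.0648]
ee_rot: [[0.001, 0.398, -0.918], [-0.0, -0.918, -0.398], [-1.0, 0.0, -0.001]]
contact_force: [-0.8, -0.7, 3.2]
width: -0.0001
```

Call:
play_rows(rows=[[[0, 0, -0.001], 0], [[0, 0, -0.001], 0], [[0, 0, -0.001], 0], [[0, 0, -0.001], 0], [[0, 0, 0], 0], [[0, 0, 0], 0]])

```text
time: 3.27
tool_pos: [0.5427, 0.0473, 0.0603]
ee_rot: [[0.0, 0.398, -0.918], [-0.0, -0.918, -0.398], [-1.0, 0.0, -0.0]]
contact_force: [-0.7, -1.3, 3.2]
width: -0.0001
```

Keep pressing until the force climbs at the stop.

Call:
play_rows(rows=[[[0, 0, -0.001], 0], [[0, 0, -0.001], 0], [[0, 0, -0.001], 0], [[0, 0, 0], 0], [[0, 0, 0], 0], [[0, 0, 0], 0]])

```text
time: 3.77
tool_pos: [0.5427, 0.0473, 0.0588]
ee_rot: [[0.001, 0.398, -0.918], [-0.0, -0.918, -0.398], [-1.0, 0.001, -0.001]]
contact_force: [-3.7, -2.1, 14.1]
width: 0.0001
```

Call:
play_rows(rows=[[[0, 0, 0.01], 0], [[-0.005, -0.002, 0.015], 0], [[-0.02, -0.008, 0.01], 0], [[-0.03, -0.013, 0.01], 0], [[-0.02, -0.009, 0.01], 0], [[0, 0, 0.01], 0], [[0, 0, 0.02], 0], [[0, 0, 0.02], 0], [[0, 0, 0.02], 0], [[0, 0, 0.01], 0], [[0, 0, 0.005], 0], [[0, 0, 0], 0]])

```text
time: 4.77
tool_pos: [0.4683, 0.0155, 0.1983]
ee_rot: [[0.002, 0.398, -0.918], [0.0, -0.918, -0.398], [-1.0, 0.001, -0.002]]
contact_force: [-0.2, -0.3, -0.1]
width: -0.0001
```

Call:
play_rows(rows=[[[0, 0, 0], 0], [[0, 0, 0], 0], [[0, 0, 0], 0], [[0, 0, 0], 0], [[0, 0, 0], 0], [[0, 0, 0], 0], [[0, 0, 0], 0], [[0, 0, 0], 0], [[0, 0, 0], 0], [[0, 0, 0], 0], [[0, 0, 0], 0], [[0, 0, 0], 0]])

```text
time: 5.77
tool_pos: [0.4676, 0.0154, 0.1974]
ee_rot: [[0.0, 0.397, -0.918], [0.0, -0.918, -0.397], [-1.0, 0.0, -0.0]]
contact_force: [0.3, -0.1, 0.0]
width: 0.0
```

Call:
play_rows(rows=[[[0, 0, 0], 0], [[0, 0, 0], 0], [[0, 0, 0], 0], [[0, 0, 0], 0], [[0, 0, 0], 0], [[0, 0, 0], 0], [[0, 0, 0], 0], [[0, 0, 0], 0], [[0, 0, 0], 0]])

```text
time: 6.52
tool_pos: [0.4675, 0.0154, 0.1973]
ee_rot: [[-0.0, 0.397, -0.918], [0.0, -0.918, -0.397], [-1.0, -0.0, 0.0]]
contact_force: [0.6, -0.5, 0.8]
width: 0.0001
```

```bash
python3 - <<'E'
from h import *
a=bot.camera("scene");b=bot.camera("side")
f=lambda c,y,x:cv2.resize(c["color"][y:y+150,x:x+200][:,:,::-1],None,fx=4,fy=4,interpolation=2)
cv2.imwrite("pics/o.png",np.vstack([f(a,80,250)[:300*2],])) 
for c in(a,b):
    h=cv2.cvtColor(c["color"],cv2.COLOR_RGB2HSV)
    for nm,m in(("green",cv2.inRange(h,(45,90,30),(90,255,255))),("red",cv2.inRange(h,(0,120,40),(8,255,255))|cv2.inRange(h,(172,120,40),(180,255,255)))):
        n,l,s,ce=cv2.connectedComponentsWithStats(m)
        for i in range(1,n):
            if s[i,4]>15 and 250<ce[i][0]<420 and 100<ce[i][1]<230: print(nm,s[i].tolist(),on(c,*ce[i],.038).round(4))
print(bot.read_state()["tool_pos"])
E
```

```text
green [337, 134, 20, 15, 203] [ 0.6416 -0.0495  0.038 ]
green [349, 185, 13, 6, 59] [0.5511 0.0799 0.038 ]
red [351, 167, 12, 11, 97] [0.5706 0.0345 0.038 ]
green [307, 164, 17, 8, 102] [ 0.6429 -0.057   0.038 ]
red [330, 184, 11, 8, 77] [0.5716 0.0356 0.038 ]
[0.46756166 0.01539264 0.19731392]
```

View pics/o.png

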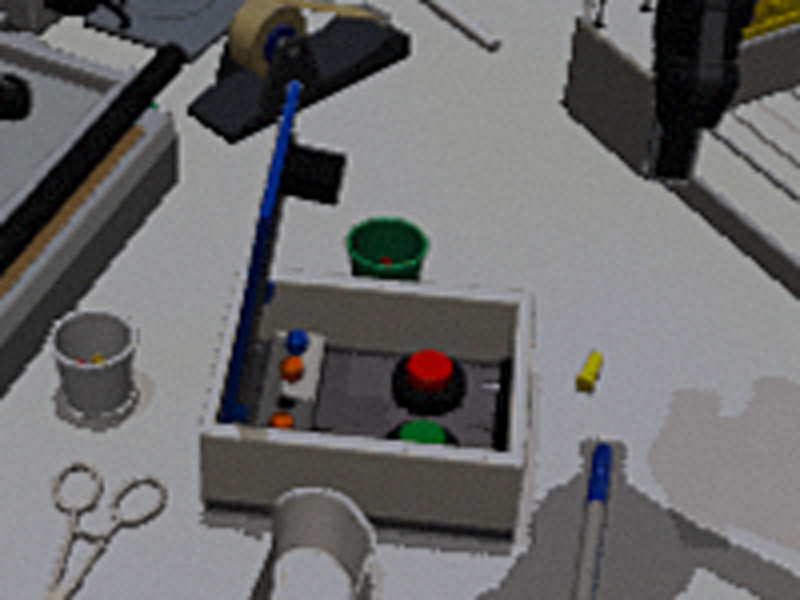

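The cover stands open; the green button is the left one, at crop (422,433), partly hidden by the wall, and red is at (430,370). They sit where the geometry predicts.

Call:
play_rows(rows=[[[0.01, 0.008, 0], 0], [[0.025, 0.02, 0], 0], [[0.025, 0.02, -0.015], 0], [[0.018, 0.014, -0.025], 0], [[0.006, 0.0046, -0.03], 0], [[0, 0, -0.03], 0], [[0, 0, -0.025], 0], [[0, 0, -0.012], 0], [[0, 0, -0.006], 0], [[0, 0, 0], 0], [[0, 0, 0], 0]])

```text
time: 7.53
tool_pos: [0.5524, 0.0823, 0.0545]
ee_rot: [[0.001, 0.398, -0.918], [0.0, -0.918, -0.398], [-1.0, 0.0, -0.001]]
contact_force: [1.2, 0.5, 0.0]
width: -0.0001
```

```bash
python3 - <<'E'
from h import *
a=bot.camera("scene");w=bot.camera("wrist");b=bot.camera("side")
f=lambda c,y,x:cv2.resize(c["color"][y:y+75,x:x+100][:,:,::-1],(400,300),interpolation=2)
cv2.imwrite("pics/g.png",np.vstack([np.hstack([f(a,130,300),f(b,140,280)]),np.hstack([cv2.resize(w["color"][:,:,::-1],(400,250)),np.zeros((250,400,3),np.uint8)])]))
print(bot.read_state()["tool_pos"],bot.read_state()["contact_force"])
E
```

```text
[0.55286922 0.08211046 0.05565496] [0.57310474 0.71044844 0.89742666]
```

View pics/g.png

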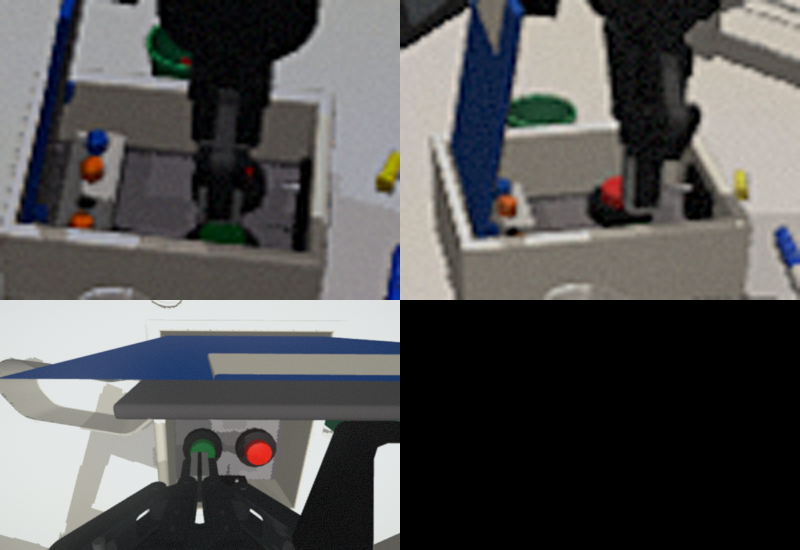

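The fingertip is right over the green button (wrist view (202,455)) and clear of the red one at (257,453).

Call:
play_rows(rows=[[[0, 0, -0.006], 0], [[0, 0, -0.005], 0], [[0, 0, -0.003], 0], [[0, 0, -0.003], 0], [[0, 0, -0.002], 0], [[0, 0, -0.002], 0], [[0, 0, -0.001], 0], [[0, 0, 0], 0], [[0, 0, 0], 0]])

```text
time: 8.43
tool_pos: [0.5513, 0.0819, 0.0324]
ee_rot: [[-0.0, 0.398, -0.918], [-0.0, -0.918, -0.398], [-1.0, -0.0, 0.0]]
contact_force: [-0.9, -0.5, 3.2]
width: 0.0004
```

Call:
play_rows(rows=[[[0, 0, -0.001], 0], [[0, 0, -0.001], 0], [[0, 0, -0.001], 0], [[0, 0, 0], 0], [[0, 0, 0], 0], [[0, 0, 0], 0]])

```text
time: 8.93
tool_pos: [0.5514, 0.0819, 0.0317]
ee_rot: [[0.001, 0.398, -0.918], [-0.0, -0.918, -0.398], [-1.0, 0.0, -0.001]]
contact_force: [-5.8, -0.3, 21.7]
width: -0.0001
```

Call:
play_rows(rows=[[[0, 0, 0.004], 0], [[0, 0, 0.008], 0], [[0, 0, 0.015], 0], [[0, 0, 0.025], 0], [[-0.009, -0.004, 0.03], 0], [[-0.012, -0.005, 0.03], 0], [[-0.007, -0.003, 0.03], 0], [[0, 0, 0.03], 0], [[0, 0, 0.025], 0], [[0, 0, 0.015], 0], [[0, 0, 0.005], 0], [[0, 0, 0], 0]])

```text
time: 9.93
tool_pos: [0.5246, 0.0701, 0.2478]
ee_rot: [[0.004, 0.398, -0.918], [0.0, -0.918, -0.398], [-1.0, 0.001, -0.004]]
contact_force: [0.3, -0.5, 0.4]
width: 0.0
```

Call:
play_rows(rows=[[[0.01, 0.0025, 0], 0], [[0.025, 0.006, 0], 0], [[0.03, 0.007, 0], 0], [[0.03, 0.007, 0], 0], [[0.03, 0.007, 0], 0], [[0.025, 0.006, 0], 0], [[0.012, 0.003, 0], 0], [[0, 0, 0], 0], [[0, 0, 0], 0]])

```text
time: 10.68
tool_pos: [0.6853, 0.1087, 0.243]
ee_rot: [[-0.005, 0.398, -0.917], [-0.0, -0.917, -0.398], [-1.0, -0.002, 0.005]]
contact_force: [-0.0, 0.2, -0.3]
width: -0.0002
```

```bash
python3 - <<'E'
from h import *
a=bot.camera("scene");b=bot.camera("side")
f=lambda c,y,x:cv2.resize(c["color"][y:y+150,x:x+200][:,:,::-1],(400,300),interpolation=2)
cv2.imwrite("pics/p.png",np.hstack([f(a,70,240),f(b,70,230)]))
s=bot.read_state();p=s["tool_pos"];d=p[:2]-[.589,.0685];print(p,s["contact_force"],d@[.92,.392],d@[-.392,.92])
E
```

```text
[0.68428076 0.10833146 0.24452001] [-0.57978061  0.15742493  0.01128227] 0.10327223662320778 -0.0007051142394002632
```

View pics/p.png

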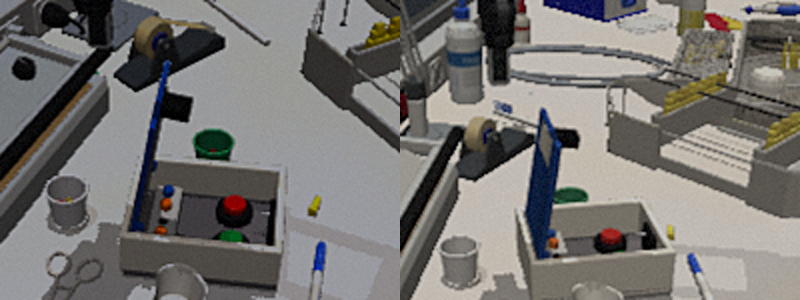

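The gripper (dark, upper left) is behind the open cover and above it. All bystanders are unmoved. Descend behind the cover and approach its back face.

Call:
play_rows(rows=[[[0, 0, -0.01], 0], [[0, 0, -0.022], 0], [[0, 0, -0.024], 0], [[0, 0, -0.016], 0], [[0, 0, -0.006], 0], [[-0.009, -0.004, 0], 0], [[-0.009, -0.004, 0], 0], [[-0.007, -0.003, 0], 0], [[0, 0, 0], 0], [[0, 0, 0], 0]])

```text
time: 11.62
tool_pos: [0.6606, 0.0972, 0.1701]
ee_rot: [[0.003, 0.397, -0.918], [0.0, -0.918, -0.397], [-1.0, 0.001, -0.003]]
contact_force: [0.2, 0.2, -0.5]
width: 0.0001
```

Call:
play_rows(rows=[[[-0.006, -0.0025, -0.001], 0], [[-0.006, -0.0025, -0.001], 0], [[-0.006, -0.0025, -0.001], 0], [[-0.006, -0.0025, -0.001], 0], [[-0.006, -0.0025, -0.001], 0], [[-0.006, -0.0027, -0.003], 0], [[-0.006, -0.0027, -0.003], 0], [[-0.006, -0.0027, -0.003], 0], [[0, 0, 0], 0]])

```text
time: 12.37
tool_pos: [0.6101, 0.0762, 0.1533]
ee_rot: [[-0.003, 0.397, -0.918], [-0.001, -0.918, -0.397], [-1.0, -0.001, 0.003]]
contact_force: [-0.2, -0.2, 1.1]
width: 0.0
```

```bash
python3 - <<'E'
from h import *
b=bot.camera("side");a=bot.camera("scene")
f=lambda c,y,x:cv2.resize(c["color"][y:y+150,x:x+200][:,:,::-1],(400,300),interpolation=2)
cv2.imwrite("pics/q.png",np.hstack([f(a,70,240),f(b,70,230)]))
s=bot.read_state();p=s["tool_pos"];d=p[:2]-[.589,.0685];print(p,s["contact_force"],d@[.92,.392],d@[-.392,.92])
E
```

```text
[0.61171967 0.07671835 0.15392625] [0.8518526  1.35412397 0.64472626] 0.024123692572226633 -0.001345229137909799
```

View pics/q.png

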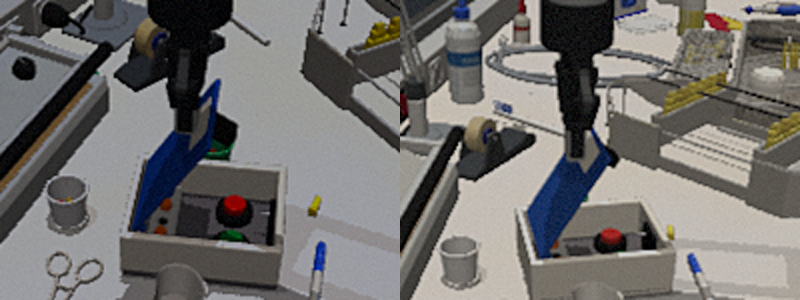

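The finger is behind the cover's back face, and the cover has tipped forward to about 1 rad as planned. Follow the arc down.

Call:
play_rows(rows=[[[-0.0057, -0.0024, -0.004], 0], [[-0.0057, -0.0024, -0.004], 0], [[-0.0057, -0.0024, -0.004], 0], [[-0.005, -0.002, -0.0053], 0], [[-0.005, -0.002, -0.0053], 0], [[-0.005, -0.002, -0.0053], 0], [[-0.004, -0.0016, -0.0062], 0], [[-0.004, -0.0016, -0.0062], 0], [[-0.004, -0.0016, -0.0062], 0], [[0, 0, 0], 0]])

```text
time: 13.3
tool_pos: [0.5664, 0.0587, 0.1061]
ee_rot: [[-0.004, 0.397, -0.918], [0.0, -0.918, -0.397], [-1.0, -0.002, 0.003]]
contact_force: [1.1, -1.2, 1.1]
width: -0.0002
```

Call:
play_rows(rows=[[[-0.0026, -0.001, -0.007], 0], [[-0.0026, -0.001, -0.007], 0], [[-0.0026, -0.001, -0.007], 0], [[-0.0015, -0.0005, -0.005], 0], [[-0.0015, -0.0005, -0.005], 0], [[-0.001, -0.0005, -0.004], 0], [[0, 0, -0.002], 0], [[0, 0, -0.001], 0], [[0, 0, 0], 0], [[0, 0, 0], 0]])

```text
time: 14.13
tool_pos: [0.5569, 0.0545, 0.07]
ee_rot: [[0.0, 0.398, -0.918], [0.0, -0.918, -0.398], [-1.0, 0.0, -0.0]]
contact_force: [1.9, 0.6, 3.0]
width: 0.0
```

Call:
play_rows(rows=[[[-0.001, 0, -0.002], 0], [[-0.001, 0, -0.002], 0], [[-0.001, 0, -0.002], 0], [[0, 0, -0.001], 0], [[0, 0, -0.001], 0], [[0, 0, -0.001], 0], [[0, 0, -0.001], 0], [[0, 0, -0.001], 0], [[0, 0, 0], 0], [[0, 0, 0], 0], [[0, 0, 0], 0]])

```text
time: 15.05
tool_pos: [0.5525, 0.0543, 0.0595]
ee_rot: [[-0.002, 0.398, -0.918], [-0.0, -0.918, -0.398], [-1.0, -0.001, 0.001]]
contact_force: [-2.2, 0.0, 11.8]
width: 0.0005
```

Call:
play_rows(rows=[[[0, 0, -0.0006], 0], [[0, 0, 0], 0], [[0, 0, 0], 0], [[0, 0, 0], 0]])

```text
time: 15.38
tool_pos: [0.5526, 0.0543, 0.0595]
ee_rot: [[-0.001, 0.398, -0.918], [-0.0, -0.918, -0.398], [-1.0, -0.0, 0.001]]
contact_force: [-3.2, -0.6, 14.8]
width: -0.0001
```

At the stop (position unchanged while the force rises). Now release slowly straight up, then retreat and look.

Call:
play_rows(rows=[[[0, 0, 0.002], 0], [[0, 0, 0.003], 0], [[0, 0, 0.004], 0], [[0, 0, 0.006], 0], [[0, 0, 0.01], 0], [[0, 0, 0.02], 0], [[0, 0, 0.03], 0], [[-0.01, -0.004, 0.03], 0], [[-0.02, -0.008, 0.03], 0], [[-0.02, -0.008, 0.03], 0], [[-0.01, -0.004, 0.01], 0], [[0, 0, 0], 0]])

```text
time: 16.38
tool_pos: [0.4929, 0.0298, 0.2365]
ee_rot: [[0.005, 0.397, -0.918], [-0.0, -0.918, -0.397], [-1.0, 0.002, -0.004]]
contact_force: [0.5, -0.5, 0.3]
width: 0.0002
```

Call:
play_rows(rows=[[[0, 0, 0], 0], [[0, 0, 0], 0], [[0, 0, 0], 0], [[0, 0, 0], 0], [[0, 0, 0], 0], [[0, 0, 0], 0], [[0, 0, 0], 0], [[0, 0, 0], 0], [[0, 0, 0], 0], [[0, 0, 0], 0], [[0, 0, 0], 0], [[0, 0, 0], 0]])

```text
time: 17.38
tool_pos: [0.4937, 0.0304, 0.2333]
ee_rot: [[0.0, 0.398, -0.918], [-0.0, -0.918, -0.398], [-1.0, 0.0, -0.0]]
contact_force: [-0.4, -0.3, -0.3]
width: -0.0001
```

```bash
python3 - <<'E'
from h import *
import pickle
a0,b0=pickle.load(open("c0.pkl","rb"))
b=bot.camera("side");a=bot.camera("scene")
f=lambda c,y,x:cv2.resize(c["color"][y:y+150,x:x+200][:,:,::-1],(400,300),interpolation=2)
cv2.imwrite("pics/r.png",np.vstack([np.hstack([f(a,120,240),f(b,120,230)]),np.hstack([f(a0,120,240),f(b0,120,230)])]))
print(bot.read_state()["contact_force"],bot.read_state()["tool_pos"])
E
```

```text
[0.44219601 0.09607265 0.11333028] [0.49364442 0.03034395 0.23330694]
```

View pics/r.png

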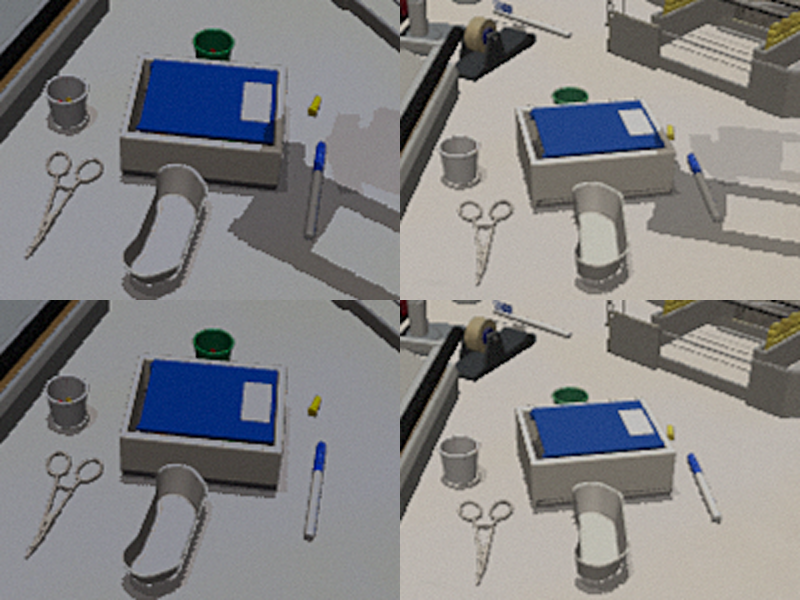

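The cover is shut (pad at (256,102), the same place as in the starting picture at (256,402)) and stays shut with the arm clear. Nothing around it has moved.

```bash
python3 -c "
from workcell import bot
print(bot.finish_job(), bot.read_state()['time'])"
```

```text
the job is handed in; nothing more can be done
the job is handed in; nothing more can be done
```

I pressed the cover's front pad to its stop and it popped open by itself. I then pushed the green button down until it stopped (about 22 N, fingertip at 31.7 mm) and let it come back. Last, I pushed the cover shut by its back face, pressed it to the stop (about 15 N) and released it. I handed the job in at about 17.5 s.

In the last pictures, more than a second after release and with the arm well clear, the cover looks the same as in the starting picture. All the bystanders are where they were, and the measured contact force was near zero. With the cover open I saw both buttons, and with it shut they can't be seen, so I could not confirm at the end that they are out. I had no direct reading of the joint values. No check failed or disagreed.

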